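Unpin the hold-down strap of a wafer-carrier transport fixture

TASK

Free the wafer carrier for inspection: pull the looped spring clip sideways out of the cross-drilled pin so that it ends up lying wholly inside the white catch tray, then lift the hold-down strap at its red tab and swing it right back until it rests open against its stop. Leave the black carrier lying on its pedestal, and do not knock over or shift the timer and the two jars.

Things in the scene. Friction and masses are not known exactly. Their poses are not given: they have to be found in the camera images.
- fixture: Aluminium fixture, bolted down. Origin on the bench under the carrier's centre, z up. Base plate 44 (x) by 196 mm (y), top at z = 12 mm. Along its y: strap hinge bracket (56 mm wide, y +59 to +91, up to z = 81 mm), white pedestal with four black dowels and the carrier at y = 0, cross-drilled pin at y = -75 mm. Clip loop and tray lie on its -x side.
- pin_hole (a point): Centre of the pin's cross hole, 42.5 mm above the bench. The pin is a vertical steel stud, 14 mm diameter, that comes up through a slot in the strap and ends at z = 53 mm; the 6 mm hole runs along the fixture's x just above the strap (strap top there z = 40 mm).
- hold_down (a joint): Angle (rad) of the cranked steel strap over the carrier (28 mm wide, 44 round the pin, 5 thick, 0.13 kg), hinged about the fixture's x axis at y = +70 mm, z = 52.5 mm. 0 = closed; 2.0 = leaning back open on its stop. The -y end rises. Past upright (1.6) it falls open by itself; let go before that it falls shut. The clip in the pin keeps it closed.
- lift_tab (a point): Centre of the red tab at the strap's free end (closed: fixture y = -109, z = 41.5 mm, so 179 mm along and 11 mm below the hinge axis); moves with the strap. 30 mm wide along the hinge axis (pinched across that from above, the strap can turn between the fingers), 22 long, 8 thick, end lip standing up 12 mm. Free air below it.
- clip: Looped spring clip of 4.4 mm steel wire, 45 g, 92 mm long, its xy plane level. Origin: point of the straight leg at the pin's middle when home. x runs along that leg through the hole to the tip (x = +22 mm); the bowed leg beside it (+y) hugs the pin and springs over it when the clip is pulled along its -x (about 5 to 8 N, free after 30 mm, then it drops).
- clip_loop (a point): Centre of the clip's round loop, at x = -43 mm of the clip: inner diameter 44 mm, outer 54 mm, in the clip's plane, about 41 mm above the bench when home, with nothing below it but the tray and its near wall. A finger, or both fingers shut, can be put down through it.
- clip_tip (a point): Tip of the clip's straight leg.
- tray: Open white catch tray, loose, 0.45 kg, 154 mm (x) by 234 mm (y), walls 3 mm thick and 24 mm high (26 mm with their rolled edge), inside floor 3 mm above the bench. Origin under its centre, on the bench. Stands beside the fixture, with the clip's loop pointing over it.
- carrier: Black round single-wafer carrier, 70 mm diameter, 14 mm high, lying on the pedestal, between its dowels, under the strap's rubber pad (its underside at z = 30 mm). Origin at the centre of its underside. To be left alone.
- timer: White digital timer, 66 x 66 x 20 mm, bystander; origin at the centre of its underside.
- oring_jar: Small white jar, 39 mm diameter, 40 mm high, bystander; origin at the centre of its underside.
- amber_jar: Amber jar with a black cap, 53 mm diameter, 70 mm high, bystander; origin at the centre of its underside.

How it is judged:
By the outcome, as a careful person would: the job done as asked, in the order asked, and still so for the second after the job is handed in, with the robot touching nothing.
It also fails if it takes over 48 s, if anything falls off the work surface, if the arm or the gripper's body presses on something with over 40 N, if the wrist force passes 120 N, or if a joint passes its speed limit or range.

ROBOT

A 7-joint arm with a two-finger parallel gripper is mounted at the origin on the work surface; the furniture and walls round the work are solid. World frame = base frame: x ahead of the robot, y to its left, z up, the work surface at z = 0. Lengths are in m, angles in degrees, forces in N, time in s.
With the tool pointing down it reaches from about 0.425 to 0.925 m from the base axis. Payload 6.8 kg.
Tool frame: the origin (TCP) lies at the very end of the fingers, on their centre line; the grasp point (between the pads) lies 19 mm behind it; z points along the fingers, y is the line along which they close (so a half turn about z gives the same grasp; the last joint's range is limited). The gripper opens to 85 mm and grips with 20 to 120 N. Pads are 22 mm wide; open, the fingers measure 114 mm over their backs; the gripper's body (76 mm by 85 mm) begins 54 mm behind the grasp point. The pads swing forward as they close: fully open they stand 13 mm farther back than shut.
Start: joints at [-75.407, 27.33, 1.283, 89.118, -0.659, 63.558, -4.761], TCP at [0.24, 0.631, 0.206] pointing down, gripper open.
Joint ranges: [-169.35, 169.35], [-19.33, 120.38], [-80.79, 83.38], [13.8, 139.57], [-78.32, 258.32], [9.67, 109.79], [-169.56, 169.56]. Speed limits (degrees/s): [136.94, 136.94, 180, 180, 180, 180, 180].

INTERFACE

Orientations are given as [roll, pitch, yaw] about the fixed x, y, z axes, in that order (R = Rz(yaw) Ry(pitch) Rx(roll)).
In Python, from workcell import r, cams, ticket gives the robot as it stands. The module is installed in compiled form; this text tells all that it offers.
- The arm moves only by the tool step_arm, never from a script. Its argument "deltas" is a list of rows, each an object of numbers: "tx", "ty", "tz": the shift along the tool's x, y, z in cm; "turn": the turn about the tool's z in degrees. A call has 1 to 10 rows; each row is the pose to reach, as a shift and turn from the pose commanded when the call began, along the tool's axes at that moment; what a row does not reach only later rows make up. A row lasts 1/12 s, in which the tool goes at most 41.7 mm and 7.16 degrees, less where a joint would pass 70% of its speed; a pose out of reach is approached as far as the arm can. A call with a gripper value outside its range is refused whole. "jaw" is the finger opening in cm, from 0 to 8.54, set as the call begins (left out, the last holds). The fingers move at their own pace and stop on an object; "force" is the grip in N (left out, the last holds). Time passes only in rows, so rows that repeat a pose let the fingers close. It gives the time, the measured TCP pose, the force, the opening and the grip force at its end, in the units of the state.
- r.get_state(): the state, without advancing time (a new reading comes with each control period).
- cams.capture(name): name is "scene" or "top"; returns a dict with "img" (400x640x3 uint8, red, green, blue), "z_map" (400x640 float32, m along the optical axis (not along the pixel's ray), 0 where there is no reading), "fovy" (degrees; the focal length in pixels is half the picture's height over the tangent of half this angle, whatever the lens; pixels are square), "cx", "cy" (the principal point, pixels), "eye" and "orientation" of the camera in the world. Camera axes: x right, y up, looking along -z (the intrinsics and any distortion apply to the point x, -y, -z); pixel columns grow to the right and rows downward; lengths in m; the calibration is good to about 2 mm. A picture is of the moment at which its call begins.
- ticket.job_done(): hands the job in; it is judged then, once.
The state is a dict: "time": time; "qpos": joint angles; "dq": joint speeds; "joint_torque": joint torques, N m; "tcp_pos": TCP position; "orientation": TCP orientation; "force": force on the tool from outside, world axes, zero at the start; "ft_torque": the same for the moment, N m; "finger_gap": opening from 0.0 (shut) to 1.0 (fully open); "gripper_force": force on a finger pad.
Only numpy, scipy, OpenCV 4.12 (cv2) and the standard library are available. Lean on these libraries where they do the work, as an engineer would, in place of code of your own. Each camera call takes 0.05 s, during which the arm holds its last target. There are 200 camera calls.

## Working session

There is one attempt and no reset: what is moved stays moved. The work goes in short steps, Python scripts to look and compute and a tool call to move; the robot and the scene stay as the last step left them, time stands still between calls to the robot, and variables do not carry over. Pictures are saved under pics/ and viewed, at most 10 in all, crops included, and the job is handed in when it is done.

Besides the shell and the picture viewer there is one more tool, called after ">>>" as name([rows], argument=value, ...), one row to a line, values as JSON. step_arm: Moves the arm, as the interface text tells. Its arguments: {"type":"object","properties":{"deltas":{"type":"array","items":{"type":"object","properties":{"tx":{"type":"number"},"ty":{"type":"number"},"tz":{"type":"number"},"turn":{"type":"number"}}}},"jaw":{"type":"number"},"force":{"type":"number"}},"required":["deltas"]}

```bash
mkdir -p pics
cat > h.py <<'E'
import numpy as np, cv2
from scipy.spatial.transform import Rotation as R
from workcell import r, cams, ticket
def cap(n):
    c=cams.capture(n); h,w=c['img'].shape[:2]
    f=h/2/np.tan(np.radians(c['fovy'])/2)
    u,v=np.meshgrid(np.arange(w),np.arange(h)); z=c['z_map']
    P=np.stack([(u-c['cx'])/f*z,-(v-c['cy'])/f*z,-z],-1)
    Rm=R.from_euler('xyz',c['orientation'],degrees=True)
    c['P']=Rm.apply(P.reshape(-1,3)).reshape(h,w,3)+c['eye']; c['f']=f
    return c
def save(c,name,crop=None,s=1):
    im=c['img'] if crop is None else c['img'][crop[1]:crop[3],crop[0]:crop[2]]
    im=cv2.resize(im,None,fx=s,fy=s); cv2.imwrite('pics/'+name,im[...,::-1])
E
python3 - <<'E'
from h import *
for n in('scene','top'):
    c=cap(n); save(c,n+'0.png'); print({k:v for k,v in c.items() if k not in('img','z_map','P')})
    np.savez(n+'0.npz',img=c['img'],P=c['P'])
print(r.get_state())
E
```

```text
{'fovy': 52.390462744063306, 'cx': 316.12178813049144, 'cy': 204.25893008905638, 'eye': array([ 0.29544557, -0.43046904,  0.71623494]), 'orientation': array([ 37.88280944,   0.15026166, -37.75888882]), 'f': np.float64(406.5390779619111)}
{'fovy': 46.141438785316765, 'cx': 317.25624920233, 'cy': 205.54448169831963, 'eye': array([ 0.49254731, -0.00782502,  0.91430919]), 'orientation': array([  8.36578736,   0.99483248, -91.12984356]), 'f': np.float64(469.5582354557097)}
{'time': 0.1, 'qpos': array([-75.40489223,  27.37107008,   1.2806265 ,  89.17163417,
        -0.65786258,  63.55716514,  -4.759933  ]), 'dq': array([ 0.00273178, -0.1583782 ,  0.00594718, -0.17172827,  0.0265251 ,
        0.01198722,  0.06764623]), 'joint_torque': array([ 4.82113057e-03, -5.97761679e+01,  1.61419004e+00, -2.81952721e+01,
        1.29315653e-02,  5.00284237e-03,  6.22370771e-05]), 'tcp_pos': array([0.23939669, 0.63052043, 0.20503047]), 'orientation': array([-1.79907818e+02,  7.84764805e-03,  1.59213758e+02]), 'force': array([ 0.13965414,  0.26727828, -0.75201558]), 'ft_torque': array([0.02840531, 0.03395518, 0.04875744]), 'gripper_force': 0.0, 'finger_gap': 0.99687816206456}
```

View pics/top0.png

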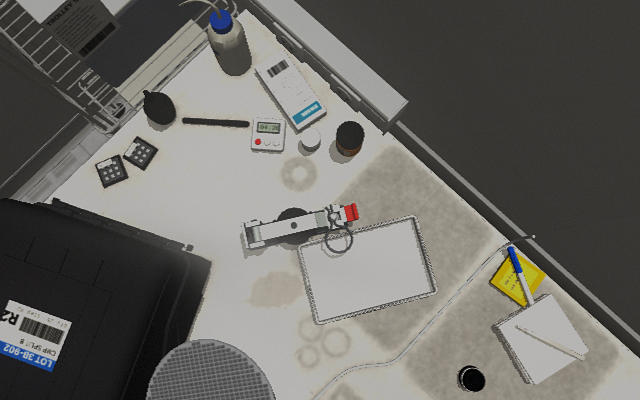

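View pics/scene0.png

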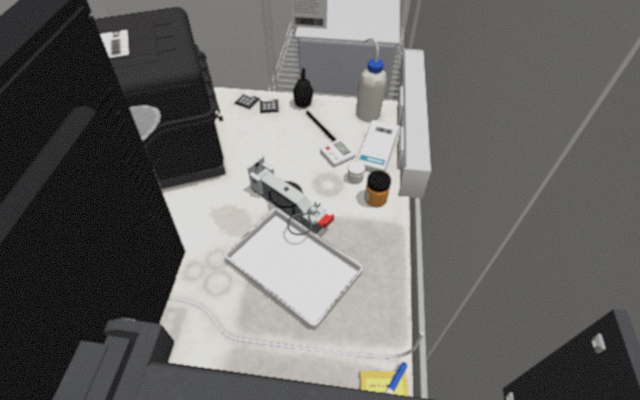

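Top view: pin ≈(335,213), red tab ≈(352,212), clip loop ≈(339,240), hinge end ≈(250,235), tray with corners (300,247)–(437,292). The timer and jars lie up-image at (267,135), (310,138) and (349,138). Next I'll measure.

Run:
```python
from h import *
d=np.load('top0.npz'); img=d['img'].astype(int);P=d['P']
def at(u,v): return (P[v,u]*1000).round(1)
for p in [(293,226),(335,212),(250,240),(246,226),(328,190),(360,290),(500,60),(300,180),(349,130),(310,135),(200,250)]: print(p,at(*p))
red=(img[...,0]>150)&(img[...,1]<80)&(img[...,2]<90); red[:195]=0;red[230:]=0
red[:,:330]=0; red[:,375:]=0
q=P[red]; print('red',red.sum(),q.mean(0),np.percentile(q,[5,50,95],axis=0)); 
# strap / structures above z
sub=P[190:270,235:375].reshape(-1,3); m=(sub[:,2]>.03)
s=sub[m]; print(m.sum()); 
for lo,hi in((.03,.036),(.036,.042),(.042,.048),(.048,.056),(.056,.07),(.07,.09)):
    k=s[(s[:,2]>lo)&(s[:,2]<hi)]
    if len(k): print(lo,len(k),k.mean(0).round(4))
c={'img':d['img']}
save(c,'crop_top.png',(235,180,385,270),5)
# height crop
Z=P[180:270,235:385,2]; zz=np.clip(Z/.09*255,0,255).astype(np.uint8)
cv2.imwrite('pics/z.png',cv2.resize(cv2.applyColorMap(zz,cv2.COLORMAP_JET),None,fx=5,fy=5,interpolation=cv2.INTER_NEAREST))
```

```text
(293, 226) [581.7  49.7  59.3]
(335, 212) [609.1 -28.4  35.2]
(250, 240) [558.9 130.9  44.6]
(246, 226) [583.3 135.6  61.6]
(328, 190) [658.  -16.5  -0.8]
(360, 290) [462.2 -72.9   3.8]
(500, 60) [ 725.6 -207.8  415.9]
(300, 180) [6.792e+02 3.860e+01 5.000e-01]
(349, 130) [758.3 -57.6  68. ]
(310, 135) [758.6  16.   41.2]
(200, 250) [544.7 235.1   2.2]
red 149 [ 0.6065127  -0.05707073  0.05103537] [[ 0.59446008 -0.06811484  0.03945879]
 [ 0.60760066 -0.05635172  0.04200025]
 [ 0.62017956 -0.04724422  0.05466664]]
2903
0.03 34 [0.5769 0.0518 0.0344]
0.036 581 [ 0.5905 -0.0103  0.0402]
0.042 752 [0.5837 0.0178 0.0441]
0.048 865 [0.5846 0.0456 0.0538]
0.056 508 [0.5748 0.0902 0.0589]
0.07 109 [0.5654 0.134  0.0796]
```

View pics/crop_top.png

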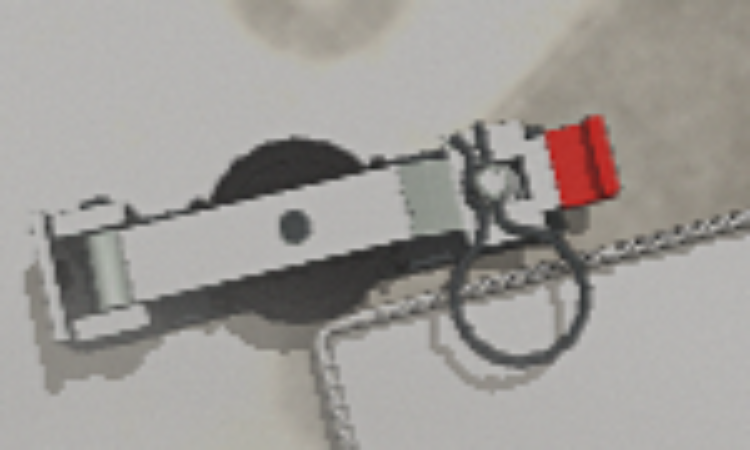

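View pics/z.png

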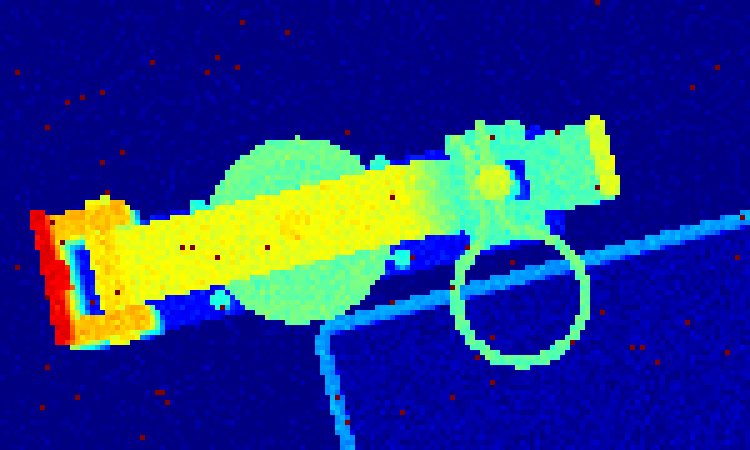

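The crops show the pin top at about (333.6,216.4), the loop centre at about (339.2,239.6), the tab at about (351,212), and the hinge bracket on the left. The tray's near wall passes under the loop.

```bash
cat >> h.py <<'E'
def pix2z(c,u,v,z):
    Rm=R.from_euler('xyz',c['orientation'],degrees=True)
    d=Rm.apply([(u-c['cx'])/c['f'],-(v-c['cy'])/c['f'],-1]); return np.array(c['eye'])+d*(z-c['eye'][2])/d[2]
E
python3 - <<'E'
from h import *
from scipy.optimize import least_squares
c=cap('top'); P=c['P']; z=P[...,2]
pin=P[210:223,326:341].reshape(-1,3); pin=pin[(pin[:,2]>.049)&(pin[:,2]<.056)]; print('pin',len(pin),pin.mean(0), pix2z(c,333.6,216.4,.053))
V,U=np.mgrid[:400,:640]
m=(z>.034)&(z<.048)&(V>225)&(V<256)&(U>322)&(U<356); q=P[m]
l=pix2z(c,339.2,239.6,.041); k=abs(np.linalg.norm(q[:,:2]-l[:2],axis=1)-.0245)<.007; q=q[k]
s=least_squares(lambda x:np.linalg.norm(q[:,:2]-x[:2],axis=1)-x[2],[*l[:2],.0245],loss='soft_l1',f_scale=.002)
print('loop',l,s.x,q[:,2].mean(),len(q))
# strap axis: strap pixels z .048-.062 
m=(z>.05)&(z<.062)&(V>205)&(V<250)&(U>262)&(U<320); q=P[m][:,:2]; mu=q.mean(0); u_,s_,vt=np.linalg.svd(q-mu,full_matrices=False)
a=vt[0]*np.sign(vt[0][1]); print('strap dir +y',a,np.degrees(np.arctan2(a[1],a[0]))-90,mu)
# tray wall
m=(z>.02)&(z<.03)&(V>205)&(V<330)&(U>290)&(U<445); q=P[m][:,:2].astype(np.float32)
rc=cv2.minAreaRect(q*1000); print('tray',rc, cv2.boxPoints(rc))
# red tab
red=(c['img'][...,0]>150)&(c['img'][...,1]<80)&(V>195)&(V<230)&(U>330)&(U<375); q=P[red]; t=q[(q[:,2]<.05)&(q[:,2]>.038)]; print('tab',np.median(t,0),q[q[:,2]>.048].mean(0))
mm=(z>.074)&(z<.09)&(V>200)&(V<260)&(U>235)&(U<275); print('brkt top',P[mm].mean(0))
for n,(u0,v0,u1,v1),h in(('amber',(330,115,370,160),.06),('oring',(298,122,325,152),.033),('timer',(245,110,290,155),.012)):
    w=P[v0:v1,u0:u1].reshape(-1,3); w=w[w[:,2]>h]; print(n,w.min(0),w.max(0),w.mean(0))
E
```

```text
pin 36 [ 0.59972    -0.02500837  0.05222468] [ 0.59856522 -0.02515214  0.053     ]
loop [ 0.55638805 -0.03471915  0.041     ] [ 0.5576766  -0.03355961  0.02416623] 0.04253347641165356 197
strap dir +y [-0.23397975  0.97224147] 13.531490168826863 [0.58234731 0.05500157]
tray ((508.6634216308594, -84.51020812988281), (166.62503051757812, 234.33584594726562), 13.35776138305664) [[ 400.5354     10.240158]
 [ 454.67416  -217.75607 ]
 [ 616.79144  -179.26057 ]
 [ 562.6527     48.735657]]
tab [ 0.60736183 -0.05399225  0.04172038] [ 0.60604287 -0.06388458  0.07220081]
brkt top [0.56570784 0.13428053 0.08009915]
amber [ 0.49254731 -0.09357477  0.06006081] [ 0.78113011 -0.00782502  0.91430919] [ 0.74652887 -0.05956888  0.08088368]
oring [ 0.49254731 -0.00782502  0.0334247 ] [0.77413936 0.0335616  0.91430919] [0.75332406 0.01546359 0.04250301]
timer [ 0.49254731 -0.00782502  0.01200395] [0.81773954 0.14635222 0.91430919] [0.76912304 0.0976296  0.02445854]
```

```bash
cat >> h.py <<'E'
def delta(p,tgt,dirY=None):
    # tool-frame shift (cm) from reported pose to world target; turn so tool y points along dirY deg (mod 180)
    st=r.get_state(); Rt=R.from_euler('xyz',st['orientation'],degrees=True)
    d=Rt.inv().apply(np.array(tgt)-(st['tcp_pos'] if p is None else p))*100
    y=Rt.apply([0,1,0]); t=0
    if dirY is not None: t=(np.degrees(np.arctan2(y[1],y[0]))-dirY+90)%180-90
    return d.round(2),round(t,1)
E
python3 - <<'E'
from h import *
d=np.load('top0.npz');P=d['P'].reshape(-1,3)
a=np.array([.24,.6305]);b=np.array([.5346,-.0399]);u=(b-a)/np.linalg.norm(b-a)
s=(P[:,:2]-a)@u; n=abs((P[:,:2]-a)@np.array([-u[1],u[0]]))
for k in np.arange(0,.76,.05):
    w=P[(abs(s-k)<.03)&(n<.1)&(P[:,2]<.8)]; print(round(k,2),len(w),w[:,2].max().round(3) if len(w) else None)
print(delta(None,[.5346,-.0399,.206],13.5),delta(None,[.5346,-.0399,.024],13.5))
E
```

```text
0.0 0 None
0.05 0 None
0.1 0 None
0.15 0 None
0.2 0 None
0.25 1487 0.296
0.3 4410 0.297
0.35 5742 0.296
0.4 7564 0.295
0.45 8737 0.294
0.5 7799 0.302
0.55 4309 0.314
0.6 3367 0.083
0.65 3380 0.062
0.7 3321 0.062
0.75 3216 0.055
(array([-5.139e+01, -5.221e+01, -1.000e-02]), np.float64(55.7)) (array([-51.39, -52.19,  18.19]), np.float64(55.7))
```

Run:
```python
from h import *
for n in('top','scene'):
    d=np.load(n+'0.npz');P=d['P'].reshape(-1,3)
    print(n)
    for y in np.arange(.95,-.55,-.05):
        print('%5.2f'%y,' '.join('%4d'%(1000*w[:,2].max()) if len(w:=P[(abs(P[:,0]-x)<.025)&(abs(P[:,1]-y)<.025)&(P[:,2]<.85)]) else '   .' for x in np.arange(0.,1.05,.05)))
```

```text
top
 0.95    .    .    .    .    .    .    .    .    .    .    .    .    .    .    .    .    . -771 -767 -452 -374
 0.90    .    .    .    .    .    .    .    .    .    .    .    .    .    .    .    .    .    . -771 -770 -368
 0.85    .    .    .    .    .    .    .    .    .    .    .    .    .    .    .    .    .    .    . -772 -771
 0.80    .    .    .    .    .    .    .    .    .    .    .    .    .    .    .    .    .    .    .    . -770
 0.75    .    .    .    .    .    .    .    .    .    .    .    .    .    .    .    .    .    .    .    .    .
 0.70    .    .    .    .    .    .    .    .    .    .    .    .    .    .    .    .    .    .    .    .  -39
 0.65    .    .    .    .    .    .    .    .    .    .    .    .    .    .    .    .    .    .    .  -39  -38
 0.60    .    .    .    .    .    .    .    .    .    .    .    .    .    .    .    .    .    .  -44  -38  -76
 0.55    .    .    .    .    .    .    .    .    .    .    .    .    .    1    .    .    .  -39  -38  -74  118
 0.50    .    .    .    .    .    .    .    .    .    .    .    .    .    3    3   -3  -39  212  
[... 4869 characters left out ...]
 516  506    .    .    .    .    .
-0.25    .    .    .    .  531  560    .    3    2    3    2    2    2  550  539    .    .    .    .    .    .
-0.30    .    .    .    .  527  458  456    .    2   11   11    2  584  573    .    .    .    .    .    .    .
-0.35    .    .    .    .    .  456  456  455    .   13   26  608  607    .    .    .    .    .    .    .    .
-0.40    .    .    .    .    .    .  455  455  453    .  568  595    .    .    .    .    .    .    .    .    .
-0.45    .    .    .    .    .    .  716    .  450  528  555    .    .    .    .    .    .    .    .    .    .
-0.50    .    .    .    .    .    .    .    .    .  520    .    .    .    .    .    .    .    .    .    .    .
```

Run:
```python
from h import *
d=np.load('scene0.npz');P=d['P']
for v in (20,80,140,200,260,320,350,390): print(v,[tuple((P[v,u]*100).round().astype(int)) for u in (10,50,90,130,160,180,200,250,320,360)])
d=np.load('top0.npz');P=d['P']
for v in (340,360,380,395): print(v,[tuple((P[v,u]*100).round().astype(int)) for u in (20,80,140,160,200,240,270,300)])
```

```text
20 [(np.int64(30), np.int64(-15), np.int64(60)), (np.int64(31), np.int64(-16), np.int64(60)), (np.int64(34), np.int64(-14), np.int64(58)), (np.int64(49), np.int64(45), np.int64(29)), (np.int64(54), np.int64(41), np.int64(29)), (np.int64(57), np.int64(38), np.int64(29)), (np.int64(88), np.int64(107), np.int64(-9)), (np.int64(102), np.int64(93), np.int64(-8)), (np.int64(90), np.int64(34), np.int64(20)), (np.int64(110), np.int64(40), np.int64(11))]
80 [(np.int64(28), np.int64(-19), np.int64(59)), (np.int64(30), np.int64(-18), np.int64(58)), (np.int64(32), np.int64(-16), np.int64(56)), (np.int64(41), np.int64(25), np.int64(29)), (np.int64(45), np.int64(23), np.int64(28)), (np.int64(48), np.int64(21), np.int64(28)), (np.int64(52), np.int64(21), np.int64(27)), (np.int64(100), np.int64(95), np.int64(-36)), (np.int64(95), np.int64(40), np.int64(-3)), (np.int64(90), np.int64(18), np.int64(11))]
140 [(np.int64(27), np.int64(-21), np.int64(57)), (np.int64(28), np.int64(-20), np.int64(55)), (np.int64(30), np.int64(-20), np.int64(54)), (np.int64(32), np.int64(-14), np.int64(49)), (np.int64(42), n
[... 3204 characters left out ...]
p.int64(37), np.int64(39), np.int64(29)), (np.int64(36), np.int64(31), np.int64(29)), (np.int64(35), np.int64(26), np.int64(22)), (np.int64(36), np.int64(22), np.int64(26)), (np.int64(36), np.int64(16), np.int64(28)), (np.int64(36), np.int64(10), np.int64(30)), (np.int64(30), np.int64(10), np.int64(0)), (np.int64(30), np.int64(4), np.int64(0))]
395 [(np.int64(35), np.int64(39), np.int64(29)), (np.int64(35), np.int64(31), np.int64(29)), (np.int64(32), np.int64(27), np.int64(19)), (np.int64(34), np.int64(22), np.int64(26)), (np.int64(34), np.int64(16), np.int64(28)), (np.int64(35), np.int64(10), np.int64(30)), (np.int64(35), np.int64(6), np.int64(32)), (np.int64(27), np.int64(4), np.int64(0))]
```

>>> step_arm([
  {"tz": -3.5},
  {"tz": -7},
  {"tz": -10.5},
  {"tz": -14},
  {"tz": -17.5},
  {"tz": -17.5, "tx": -2.8, "ty": -2.85, "turn": 5},
  {"tz": -17.5, "tx": -5.6, "ty": -5.7, "turn": 10},
  {"tz": -17.5, "tx": -8.4, "ty": -8.5, "turn": 15},
  {"tz": -17.5, "tx": -11.2, "ty": -11.4, "turn": 20},
  {"tz": -17.5, "tx": -14, "ty": -14.2, "turn": 25},
], jaw=2.6, force=60)

```text
validation failed for argument at $.de...
```

Run:
```python
from h import *
s=r.get_state(); print(s['qpos'],s['orientation'])
print(delta(None,[.5346,-.0399,.38],13.5))
```

```text
[-75.40731856  27.36644996   1.279314    89.16448152  -0.65788134
  63.55785815  -4.75947252] [-1.79918778e+02  6.15965439e-03  1.59217874e+02]
(array([-51.39, -52.24, -17.41]), np.float64(55.7))
```

>>> step_arm([
  {"tx": 0, "ty": 0, "tz": -3.5, "turn": 0},
  {"tx": 0, "ty": 0, "tz": -7, "turn": 0},
  {"tx": 0, "ty": 0, "tz": -10.5, "turn": 0},
  {"tx": 0, "ty": 0, "tz": -14, "turn": 0},
  {"tx": 0, "ty": 0, "tz": -17.5, "turn": 0},
  {"tx": -2.8, "ty": -2.8, "tz": -17.5, "turn": 5},
  {"tx": -5.6, "ty": -5.7, "tz": -17.5, "turn": 10},
  {"tx": -8.4, "ty": -8.5, "tz": -17.5, "turn": 15},
  {"tx": -11.2, "ty": -11.4, "tz": -17.5, "turn": 20},
  {"tx": -14, "ty": -14.2, "tz": -17.5, "turn": 25},
], jaw=2.6, force=60)

```text
time: 0.98
tcp_pos: [0.3204, 0.4465, 0.3806]
orientation: [-180.0, -0.0, 134.0]
force: [1.2, -0.3, 0.4]
finger_gap: 0.304
gripper_force: 0.0
```

Run:
```python
from h import *
s=r.get_state(); print(s['qpos'],s['orientation'])
print(delta(None,[.5346,-.0399,.38],13.5))
```

```text
[-68.6543979    8.46681569   9.03780289  92.69857189  -1.35815127
  78.96339352 -15.48555127] [-1.79976604e+02 -1.43073759e-03  1.33967384e+02]
(array([-49.88, -18.35,   0.07]), np.float64(30.5))
```

>>> step_arm([
  {"tx": -3.75, "ty": -1.4, "tz": 0, "turn": 4},
  {"tx": -7.5, "ty": -2.8, "tz": 0, "turn": 8},
  {"tx": -11.25, "ty": -4.1, "tz": 0, "turn": 12},
  {"tx": -15, "ty": -5.5, "tz": 0, "turn": 16},
  {"tx": -18.75, "ty": -6.9, "tz": 0, "turn": 20},
  {"tx": -22.5, "ty": -8.3, "tz": 0, "turn": 24},
  {"tx": -26.25, "ty": -9.7, "tz": 0, "turn": 28},
  {"tx": -30, "ty": -11, "tz": 0, "turn": 30.5},
  {"tx": -33.75, "ty": -12.4, "tz": 0, "turn": 30.5},
  {"tx": -37.5, "ty": -13.8, "tz": 0, "turn": 30.5},
])

```text
time: 1.82
tcp_pos: [0.4828, 0.0816, 0.3809]
orientation: [180.0, -0.0, 103.7]
force: [1.6, 0.0, 0.3]
finger_gap: 0.307
gripper_force: 0.0
```

Run:
```python
from h import *
s=r.get_state(); print(s['qpos'],s['orientation'])
print(delta(None,[.5346,-.0399,.1],13.5))
```

```text
[-46.19088487   1.03412022  30.28922123 100.79557454  -0.55997997
  78.29782107  -2.08532656] [ 1.79986869e+02 -2.73112868e-02  1.03706956e+02]
(array([-13.04,   2.15,  28.09]), np.float64(0.2))
```

>>> step_arm([
  {"tx": -3.7, "ty": 0.6, "tz": 0, "turn": 0.2},
  {"tx": -7.4, "ty": 1.2, "tz": 0.5, "turn": 0.2},
  {"tx": -11, "ty": 1.8, "tz": 2.5, "turn": 0.2},
  {"tx": -13, "ty": 2.15, "tz": 5, "turn": 0.2},
  {"tx": -13, "ty": 2.15, "tz": 9, "turn": 0.2},
  {"tx": -13, "ty": 2.15, "tz": 13, "turn": 0.2},
  {"tx": -13, "ty": 2.15, "tz": 17, "turn": 0.2},
  {"tx": -13, "ty": 2.15, "tz": 21, "turn": 0.2},
  {"tx": -13, "ty": 2.15, "tz": 25, "turn": 0.2},
  {"tx": -13, "ty": 2.15, "tz": 28, "turn": 0.2},
])

```text
time: 2.65
tcp_pos: [0.5326, -0.0375, 0.0978]
orientation: [-179.8, -0.0, 103.5]
force: [0.2, 1.6, 0.2]
finger_gap: 0.31
gripper_force: 0.0
```

Run:
```python
from h import *
s=r.get_state(); print(s['qpos'],s['orientation'],s['force'])
print(delta(None,[.5346,-.0399,.024],13.5))
c=cap('scene'); save(c,'s1.png',(120,120,440,360),2.5)
```

```text
[-28.40993535  24.76289792  32.59989396 115.63639092 -18.62502382
  44.84191195  28.72839149] [-1.79828613e+02 -1.84930441e-02  1.03514536e+02] [0.19578575 1.5849697  0.24454662]
(array([-0.28,  0.16,  7.38]), np.float64(0.0))
```

View pics/s1.png

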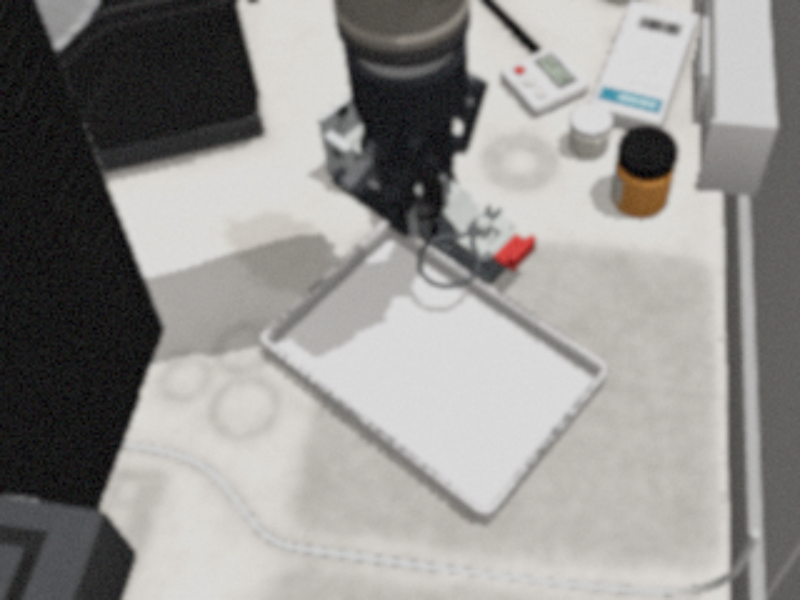

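The scene view shows the gripper above the clip, with the loop at crop (448,258), the tray empty and everything in place. I'll settle before correcting.

>>> step_arm([
  {"tx": 0, "ty": 0, "tz": 2, "turn": 0},
  {"tx": 0, "ty": 0, "tz": 3.5, "turn": 0},
  {"tx": 0, "ty": 0, "tz": 3.5, "turn": 0},
  {"tx": 0, "ty": 0, "tz": 3.5, "turn": 0},
])

```text
time: 3.03
tcp_pos: [0.5343, -0.0377, 0.0664]
orientation: [-180.0, -0.0, 103.5]
force: [-0.3, 0.4, 0.8]
finger_gap: 0.306
gripper_force: 0.0
```

Run:
```python
from h import *
print(r.get_state()['tcp_pos'],delta(None,[.5346,-.0399,.024],13.5))
c=cap('top'); save(c,'t1.png',(275,185,375,275),6)
z=c['P'][...,2]
for n,p in(('tcp',r.get_state()['tcp_pos']),('wire',[.5332,-.0402,.041]),('loop',[.557,-.0345,.041])):
    q=R.from_euler('xyz',c['orientation'],degrees=True).inv().apply(p-c['eye']); print(n,((c['cx']-q[0]/q[2]*c['f'])-275)*6,((c['cy']+q[1]/q[2]*c['f'])-185)*6)
```

```text
[ 0.53426064 -0.03767082  0.06638426] (array([-0.22, -0.02,  4.24]), np.float64(0.0))
tcp 399.3902667965673 392.3614624442219
wire 404.96138408893694 402.3506125107424
loop 384.44005007729913 325.6403468910733
```

View pics/t1.png

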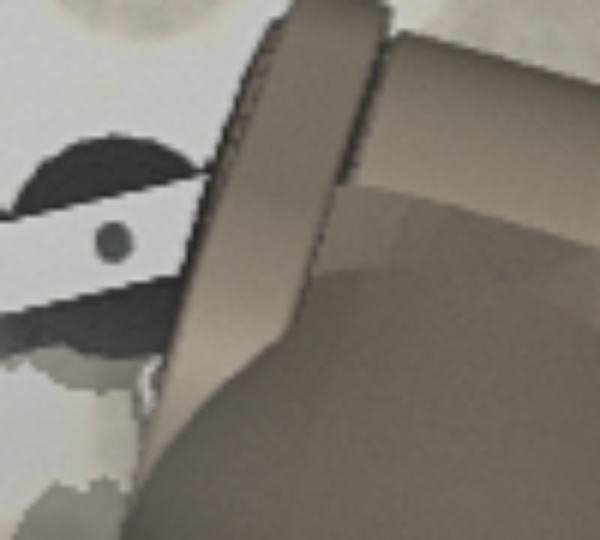

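The arm blocks the top view, so I'm going on calibrated numbers. Descending with a 2 mm correction, force-checked.

>>> step_arm([
  {"tx": -0.2, "ty": 0, "tz": 0.8, "turn": 0},
  {"tx": -0.2, "ty": 0, "tz": 1.6, "turn": 0},
  {"tx": -0.2, "ty": 0, "tz": 2.4, "turn": 0},
  {"tx": -0.2, "ty": 0, "tz": 3.2, "turn": 0},
  {"tx": -0.2, "ty": 0, "tz": 4.2, "turn": 0},
  {"tx": -0.2, "ty": 0, "tz": 4.2, "turn": 0},
])

```text
time: 3.58
tcp_pos: [0.5333, -0.0394, 0.0218]
orientation: [-179.8, -0.0, 103.5]
force: [-0.3, 1.0, 0.8]
finger_gap: 0.305
gripper_force: 0.0
```

Run:
```python
from h import *
print(r.get_state()['tcp_pos'],r.get_state()['force'],delta(None,[.5346,-.0399,.024],13.5))
c=cap('scene'); save(c,'s2.png',(220,180,370,300),5)
```

```text
[ 0.53331762 -0.03935636  0.02180893] [-0.29468179  1.03915565  0.8159285 ] (array([-0.08,  0.11, -0.22]), np.float64(0.0))
```

View pics/s2.png

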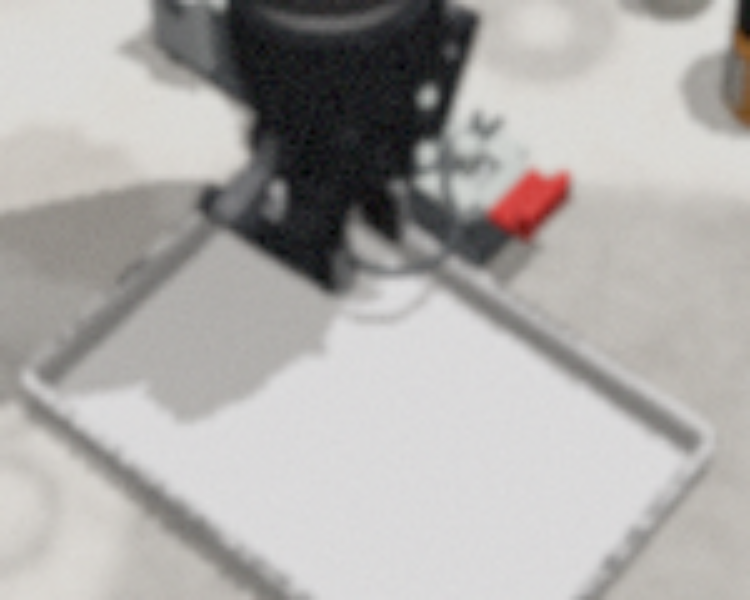

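One finger, at crop (380,215), is inside the loop. The other, at (330,270), is outside it, with the wire between them. Closing.

>>> step_arm([
  {"tx": 0, "ty": 0, "tz": 0, "turn": 0},
  {"tx": 0, "ty": 0, "tz": 0, "turn": 0},
  {"tx": 0, "ty": 0, "tz": 0, "turn": 0},
  {"tx": 0, "ty": 0, "tz": 0, "turn": 0},
  {"tx": 0, "ty": 0, "tz": 0, "turn": 0},
], jaw=0, force=60)

```text
time: 4.05
tcp_pos: [0.535, -0.0395, 0.0242]
orientation: [180.0, 0.0, 103.5]
force: [0.3, -0.3, -0.2]
finger_gap: -0.001
gripper_force: 0.0
```

Run:
```python
from h import *
c=cap('scene'); save(c,'s3.png',(260,195,360,270),8)
```

```text
(no output)
```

View pics/s3.png

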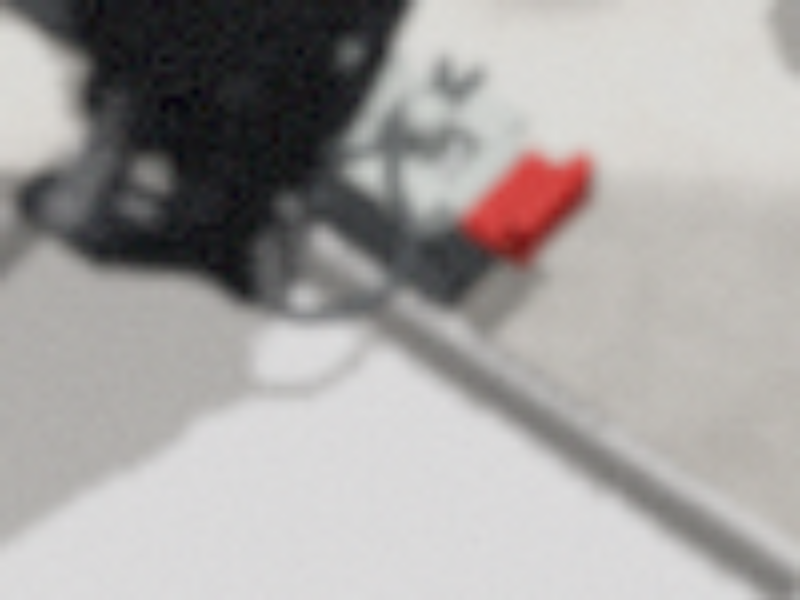

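The wire wasn't caught (gap 0). The finger tips at crop (270,270) look close to the loop's far-left rim. I'll measure the loop again with the scene depth, before and after.

Run:
```python
from h import *
from scipy.optimize import least_squares
d0=np.load('scene0.npz'); c=cap('scene'); ct=cap('top')
print(r.get_state()['tcp_pos'])
def fit(P,tag):
    q=P.reshape(-1,3); q=q[(q[:,2]>.033)&(q[:,2]<.05)]
    n=np.linalg.norm(q[:,:2]-[.557,-.0345],axis=1); q=q[(n>.016)&(n<.034)&((q[:,:2]-[.557,-.0345])@[.972,.234]<.012)]
    s=least_squares(lambda x:np.linalg.norm(q[:,:2]-x[:2],axis=1)-.0245,[.557,-.0345],loss='soft_l1',f_scale=.002)
    ang=np.degrees(np.arctan2(q[:,1]-s.x[1],q[:,0]-s.x[0])); print(tag,len(q),s.x,q[:,2].mean(),np.histogram(ang,12,(-180,180))[0])
fit(d0['P'],'scene0'); fit(np.load('top0.npz')['P'],'top0'); fit(c['P'],'scene now'); fit(ct['P'],'top now')
def pj(c,p):
    q=R.from_euler('xyz',c['orientation'],degrees=True).inv().apply(np.array(p)-c['eye']); return np.array([c['cx']-q[0]/q[2]*c['f'],c['cy']+q[1]/q[2]*c['f']])
for n,p in(('tcp',r.get_state()['tcp_pos']),('grasp',r.get_state()['tcp_pos']+[0,0,.019]),('pin',[.5995,-.025,.053])): print(n,(pj(c,p)-[260,195])*8)
for a in range(0,360,45): print(a,((pj(c,[.557+.0245*np.cos(np.radians(a)),-.0345+.0245*np.sin(np.radians(a)),.041])-[260,195])*8).round())
q=c['P'].reshape(-1,3); q=q[(np.linalg.norm(q[:,:2]-[.535,-.0395],axis=1)<.03)&(q[:,2]<.09)&(q[:,2]>.008)]
for lo in (.01,.02,.03,.04,.05,.06,.07): 
    k=q[(q[:,2]>lo)&(q[:,2]<lo+.01)]; print(lo,len(k),k.mean(0).round(4),k.min(0).round(3),k.max(0).round(3))
```

```text
[ 0.53488024 -0.03945413  0.02402394]
scene0 99 [ 0.55782186 -0.03427039] 0.041471983279439004 [13 14 15 12  4  0  0  0  6 12 11 12]
top0 125 [ 0.55805758 -0.03359905] 0.04242340895194383 [19 16 14 16  5  0  0  0  5 19 15 16]
scene now 48 [ 0.5572243 -0.0340098] 0.04158211694383079 [ 1 14 15 14  4  0  0  0  0  0  0  0]
top now 0 [ 0.557  -0.0345] nan [0 0 0 0 0 0 0 0 0 0 0 0]
tcp [258.77492751 331.57205627]
grasp [255.05952913 289.56180872]
pin [424.96455391 102.55907506]
0 [392. 189.]
45 [329. 159.]
90 [259. 175.]
135 [220. 227.]
180 [236. 286.]
225 [300. 317.]
270 [373. 300.]
315 [411. 247.]
0.01 6 [ 0.5639 -0.0333  0.0146] [ 0.563 -0.035  0.011] [ 0.565 -0.03   0.018]
0.02 3 [ 0.5631 -0.032   0.0229] [ 0.562 -0.036  0.021] [ 0.564 -0.029  0.025]
0.03 6 [ 0.5459 -0.0537  0.0385] [ 0.538 -0.059  0.036] [ 0.553 -0.048  0.04 ]
0.04 24 [ 0.5445 -0.0536  0.0419] [ 0.53  -0.059  0.04 ] [ 0.556 -0.046  0.049]
0.05 21 [ 0.5331 -0.0492  0.0569] [ 0.523 -0.052  0.05 ] [ 0.547 -0.041  0.06 ]
0.06 37 [ 0.5317 -0.0493  0.0653] [ 0.521 -0.054  0.061] [ 0.548 -0.041  0.07 ]
0.07 30 [ 0.5319 -0.0499  0.0748] [ 0.52  -0.054  0.071] [ 0.548 -0.044  0.079]<stdin>:9: RuntimeWarning: Mean of empty slice.
  ret = ret.dtype.type(ret / rcount)
```

>>> step_arm([
  {"tx": 0, "ty": -0.2, "tz": 0, "turn": 0},
  {"tx": 0, "ty": -0.4, "tz": 0, "turn": 0},
  {"tx": 0, "ty": -0.6, "tz": 0, "turn": 0},
  {"tx": 0, "ty": -0.6, "tz": 0, "turn": 0},
  {"tx": 0, "ty": -0.6, "tz": 0, "turn": 0},
])

```text
time: 4.62
tcp_pos: [0.5287, -0.041, 0.0239]
orientation: [-180.0, -0.0, 103.5]
force: [-0.5, 0.4, 0.9]
finger_gap: 0.002
gripper_force: 0.0
```

```bash
cat > loop.py <<'E'
from h import *
from scipy.optimize import least_squares
c=cap('scene'); q=c['P'].reshape(-1,3); q=q[(q[:,2]>.033)&(q[:,2]<.047)]
print(r.get_state()['tcp_pos'],r.get_state()['force'])
m=(q[:,0]>.5)&(q[:,0]<.58)&(q[:,1]<-.046)&(q[:,1]>-.09); p=q[m]
print(len(p)); i=np.argsort(p[:,0]); print((p[i][::3]*1000).round().astype(int).tolist())
E
python3 loop.py
```

```text
[ 0.5289429  -0.04090623  0.02391266] [ 0.19560315  0.24225876 -0.09668644]
52
[[536, -48, 42], [539, -51, 39], [541, -52, 39], [543, -53, 42], [545, -56, 40], [547, -57, 43], [549, -57, 40], [552, -58, 43], [555, -56, 42], [557, -59, 39], [560, -60, 42], [563, -59, 41], [565, -59, 43], [569, -57, 40], [571, -51, 43], [574, -51, 43], [576, -48, 41], [579, -48, 43]]
```

Run:
```python
from h import *
c=cap('scene'); t=r.get_state()['tcp_pos']; q=c['P']; V,U=np.mgrid[:400,:640]
ex=np.array([.972,.234]);ey=np.array([-.234,.972])
d=q[...,:2]-t[:2]; X=d@ex; Y=d@ey
m=(abs(X)<.03)&(abs(Y)<.02)&(q[...,2]>.008)&(q[...,2]<.12)&(V>150)&(V<280)
for v in range(180,250,1):
    k=m[v]; 
    if k.any(): print(v,np.where(k)[0].min(),np.where(k)[0].max(),[tuple((np.r_[X[v,u],Y[v,u],q[v,u,2]]*1000).round().astype(int).tolist()) for u in np.where(k)[0][::5]])
```

```text
205 302 303 [(29, -10, 114)]
206 301 303 [(28, -8, 110)]
207 301 303 [(26, -10, 110)]
208 301 303 [(25, -10, 108)]
209 301 303 [(25, -11, 106)]
210 301 303 [(23, -12, 105)]
211 299 303 [(12, -17, 118)]
212 293 303 [(3, -10, 118), (22, -15, 102)]
213 293 302 [(4, -10, 115), (20, -12, 99)]
214 293 301 [(3, -10, 113), (14, -13, 103)]
215 293 298 [(3, -10, 109), (13, -13, 102)]
216 294 298 [(3, -12, 109)]
217 293 298 [(-6, -18, 120), (12, -13, 95)]
218 279 298 [(-15, 9, 103), (-6, -18, 116), (12, -13, 93)]
219 279 297 [(-16, 9, 101), (-15, -4, 111), (3, -9, 95)]
220 276 297 [(-24, 9, 106), (-13, 1, 102), (-17, -16, 120), (2, -12, 97)]
221 276 296 [(-26, 6, 108), (-18, 2, 102), (-16, -10, 111), (-7, -14, 105), (7, -13, 89)]
222 276 296 [(-27, 6, 106), (-20, 0, 103), (-15, -8, 105), (-7, -13, 100), (11, -8, 76)]
223 277 296 [(-26, 4, 103), (-20, -2, 102), (-16, -12, 106), (-4, -12, 93)]
224 279 296 [(-27, -1, 105), (-20, -8, 104), (-12, -12, 99), (2, -11, 83)]
225 281 296 [(-29, -9, 112), (-16, -8, 96), (-9, -15, 95), (10, -8, 67)]
226 283 296 [(-28, -12, 110), (-15, -12, 95), (-2, -12, 82)]
227 283 296 [(-28, -13, 108), (-11, -7, 83), (-2, -12, 78)]
228 283 296 [(-28, -12, 104), (-11, -7, 80), (-2, -12, 74)]
229 283 296 [(-29, -13, 102), (-12, -8, 78), (-3, -12, 72)]
230 284 296 [(-28, -14, 100), (-9, -8, 72), (0, -12, 65)]
231 283 296 [(-30, -13, 97), (-13, -8, 73), (-3, -12, 65)]
232 283 295 [(-15, 4, 61), (-13, -8, 70), (-4, -13, 63)]
233 285 303 [(-14, 0, 60), (-7, -8, 59), (7, -7, 42)]
234 286 302 [(-14, -4, 60), (-8, -11, 59), (6, -11, 42), (13, -18, 41)]
235 288 302 [(-12, -7, 58), (7, -10, 37), (12, -19, 40)]
236 291 291 [(-6, -9, 49)]
```

The scene depth puts the visible fingertips at z≈0.05, above the wire (0.042), though the TCP reads 0.024. That explains the miss. I'll test it with a guarded descent over the open tray floor.

>>> step_arm([
  {"tx": 0, "ty": 0, "tz": 0.4, "turn": 0},
  {"tx": 0, "ty": 0, "tz": 0.8, "turn": 0},
  {"tx": 0, "ty": 0, "tz": 1.2, "turn": 0},
  {"tx": 0, "ty": 0, "tz": 1.2, "turn": 0},
  {"tx": 0, "ty": 0, "tz": 1.2, "turn": 0},
])

```text
time: 5.13
tcp_pos: [0.5296, -0.0409, 0.0122]
orientation: [179.9, -0.0, 103.5]
force: [-2.1, 1.1, 10.6]
finger_gap: -0.001
gripper_force: 5.3
```

```bash
cat > tip.py <<'E'
from h import *
c=cap('scene'); s=r.get_state(); t=s['tcp_pos']; q=c['P']; print(t,s['force'],s['finger_gap'])
ex=np.array([.972,.234]);ey=np.array([-.234,.972])
d=q[...,:2]-t[:2]; X=d@ex; Y=d@ey
m=(abs(X)<.03)&(abs(Y)<.02)&(q[...,2]>.008)&(q[...,2]<.12)
vs=np.where(m.any(1))[0]
for v in vs[vs<275][-12:]: print(v,np.where(m[v])[0].min(),[tuple((np.r_[X[v,u],Y[v,u],q[v,u,2]]*1000).round().astype(int).tolist()) for u in np.where(m[v])[0][::3]])
E
python3 tip.py
```

```text
[ 0.52962395 -0.0409156   0.01231155] [-2.57488129  0.85333822 11.30932994] -0.00018501057675390995
228 280 [(-27, -2, 93), (-24, -6, 93), (-18, -8, 89), (-14, -13, 88), (-8, -14, 82), (2, -13, 70)]
229 283 [(-27, -10, 97), (-18, -8, 85), (-15, -13, 86), (-8, -14, 80), (2, -12, 66)]
230 284 [(-29, -14, 99), (-16, -8, 79), (-12, -13, 80), (-3, -12, 68), (5, -12, 59)]
231 283 [(-30, -12, 96), (-23, -13, 90), (-11, -8, 71), (-6, -12, 68), (2, -12, 59)]
232 284 [(-29, -13, 92), (-14, -6, 69), (-8, -8, 64), (-5, -13, 65), (4, -13, 54)]
233 284 [(-29, -13, 89), (-14, -6, 65), (-8, -7, 59), (-5, -13, 60), (4, -12, 49)]
234 284 [(-29, -13, 87), (-14, -6, 61), (-9, -9, 58), (-4, -12, 55), (4, -12, 47), (16, -20, 39)]
235 284 [(-29, -13, 83), (-15, -6, 58), (-9, -8, 54), (-4, -12, 52), (4, -12, 42), (10, -14, 37), (14, -19, 37)]
236 285 [(-14, 1, 48), (-15, -8, 58), (-7, -9, 50), (-2, -12, 46), (7, -12, 35), (12, -15, 33)]
237 287 [(-14, -5, 50), (-10, -8, 48), (-5, -12, 46)]
238 288 [(-14, -7, 49), (-7, -9, 42)]
239 289 [(-13, -8, 45)]
```

The tips touched the wire at a reading of z=0.012 (11 N), so they really end about 26 mm above the reported TCP. Backing off, opening, and measuring the finger midline too.

>>> step_arm([
  {"tx": 0, "ty": 0, "tz": -1, "turn": 0},
  {"tx": 0, "ty": 0, "tz": -2.5, "turn": 0},
  {"tx": 0, "ty": 0, "tz": -2.5, "turn": 0},
  {"tx": 0, "ty": 0, "tz": -2.5, "turn": 0},
  {"tx": 0, "ty": 0, "tz": -2.5, "turn": 0},
], jaw=2.8)

```text
time: 5.6
tcp_pos: [0.5287, -0.0407, 0.0365]
orientation: [-180.0, -0.0, 103.5]
force: [-0.1, -0.1, -0.3]
finger_gap: 0.326
gripper_force: 0.0
```

```bash
cat > fing.py <<'E'
from h import *
s=r.get_state(); t=s['tcp_pos']; print(t,s['force'],s['finger_gap'])
ex=np.array([.972,.234]);ey=np.array([-.234,.972])
for n in('scene','top'):
    q=cap(n)['P'].reshape(-1,3)
    d=q[:,:2]-t[:2]; X=d@ex; Y=d@ey; Z=q[:,2]-t[2]
    print(n)
    for lo in np.arange(.005,.10,.006):
        m=(abs(X)<.07)&(Y>-.02)&(Y<-.003)&(Z>lo)&(Z<lo+.006)&(q[:,2]>.045)
        if m.any(): print(round(lo*1000),m.sum(),np.sort((X[m]*1000).round().astype(int)).tolist()[::max(1,m.sum()//20)],(np.median(Y[m])*1000).round())
E
python3 fing.py; python3 loop.py
```

```text
[ 0.52872831 -0.04071759  0.03651687] [-0.06330903 -0.07490798 -0.28284877] 0.3260812518608167
scene
5 4 [46, 67, 67, 69] -7.0
11 4 [68, 69, 70, 70] -5.0
23 5 [-21, -20, 13, 13, 14] -7.0
29 20 [-24, -22, -22, -21, -20, -20, -17, -16, 12, 12, 13, 13, 14, 14, 14, 14, 14, 15, 16, 19] -11.0
35 28 [-28, -28, -28, -27, -27, -26, -26, -23, -23, -23, -21, -21, -21, -21, -19, -19, -16, -16, 13, 13, 13, 13, 14, 17, 18, 20, 27, 27] -8.0
41 25 [-29, -29, -27, -25, -22, -22, -21, -21, -21, -19, -18, -15, -14, 12, 13, 13, 13, 14, 14, 14, 16, 17, 19, 19, 20] -11.0
47 32 [-29, -28, -28, -28, -28, -25, -25, -24, -22, -21, -21, -21, -21, -20, -18, -18, -15, -14, 13, 13, 14, 14, 14, 14, 15, 16, 17, 17, 19, 20, 24, 24] -9.0
53 18 [-28, -28, -27, -24, -21, -21, -21, -20, -17, -17, -15, 13, 13, 13, 14, 14, 14, 17] -11.0
59 21 [-29, -27, -27, -19, -18, 12, 13, 13, 14, 14, 14, 14, 14, 15, 15, 16, 16, 16, 16, 17, 19] -9.0
65 27 [-30, -29, -29, -28, -28, -28, -26, -26, -25, -23, -23, -18, -17, 14, 14, 16, 16, 16, 17, 19, 19, 20, 21, 21, 24, 26, 34] -12.0
71 51 [-44, -42, -37, -33, -30, -28, -28, -26, -25, -23
[... 272 characters left out ...]
5, -25, -25, -25, -24, 12, 13, 13, 13, 38, 38, 38, 38, 39, 39, 41, 41, 43, 43, 46, 47, 50, 50] -13.0
89 69 [-53, -50, -45, -42, -25, -25, -25, -24, -22, -21, -19, -16, 12, 12, 12, 15, 21, 39, 40, 41, 44, 47, 50] -13.0
95 67 [-57, -54, -49, -46, -25, -25, -24, -24, -21, -19, -16, 2, 9, 11, 15, 20, 41, 42, 43, 44, 47, 53, 57] -13.0
top
[ 0.52846604 -0.04085891  0.03627826] [0.06759384 0.25545357 0.24359355]
53
[[536, -48, 41], [538, -52, 41], [540, -49, 39], [542, -54, 40], [544, -55, 43], [547, -56, 38], [549, -57, 41], [551, -59, 41], [554, -57, 40], [556, -58, 43], [559, -58, 43], [562, -60, 44], [566, -55, 41], [568, -55, 42], [571, -55, 41], [573, -52, 42], [576, -49, 43], [577, -47, 43]]
```

Fingers are centred in X, with tips about 25 mm above the reported TCP. Shifting +6 mm and descending 36 mm so the wire lies between the pads.

>>> step_arm([
  {"tx": 0, "ty": 0.62, "tz": 0, "turn": 0},
  {"tx": 0, "ty": 0.62, "tz": 0.3, "turn": 0},
  {"tx": 0, "ty": 0.62, "tz": 0.9, "turn": 0},
  {"tx": 0, "ty": 0.62, "tz": 1.5, "turn": 0},
  {"tx": 0, "ty": 0.62, "tz": 2.1, "turn": 0},
  {"tx": 0, "ty": 0.62, "tz": 2.7, "turn": 0},
  {"tx": 0, "ty": 0.62, "tz": 3.3, "turn": 0},
  {"tx": 0, "ty": 0.62, "tz": 3.6, "turn": 0},
  {"tx": 0, "ty": 0.62, "tz": 3.6, "turn": 0},
])

```text
time: 6.5
tcp_pos: [0.5343, -0.0395, -0.0]
orientation: [-179.9, -0.0, 103.5]
force: [-0.5, -1.2, 0.7]
finger_gap: 0.328
gripper_force: 0.0
```

>>> step_arm([
  {"tx": 0, "ty": 0, "tz": 0, "turn": 0},
  {"tx": 0, "ty": 0, "tz": 0, "turn": 0},
  {"tx": 0, "ty": 0, "tz": 0, "turn": 0},
  {"tx": 0, "ty": 0, "tz": 0, "turn": 0},
  {"tx": 0, "ty": 0, "tz": 0, "turn": 0},
], jaw=0, force=60)

```text
time: 6.92
tcp_pos: [0.5352, -0.0387, 0.0011]
orientation: [180.0, -0.0, 103.6]
force: [-0.5, 1.7, 0.1]
finger_gap: 0.033
gripper_force: 56.7
```

Gripped (56.7 N). Pulling along −x.

>>> step_arm([
  {"tx": 0, "ty": -0.4, "tz": 0, "turn": 0},
  {"tx": 0, "ty": -0.8, "tz": 0, "turn": 0},
  {"tx": 0, "ty": -1.2, "tz": 0, "turn": 0},
  {"tx": 0, "ty": -1.6, "tz": 0, "turn": 0},
  {"tx": 0, "ty": -2.0, "tz": 0, "turn": 0},
])

```text
time: 7.33
tcp_pos: [0.5149, -0.0437, 0.0009]
orientation: [-180.0, -0.0, 103.6]
force: [1.0, 4.1, -0.3]
finger_gap: 0.033
gripper_force: 61.3
```

>>> step_arm([
  {"tx": 0, "ty": -0.5, "tz": 0, "turn": 0},
  {"tx": 0, "ty": -1.0, "tz": 0, "turn": 0},
  {"tx": 0, "ty": -1.5, "tz": 0, "turn": 0},
  {"tx": 0, "ty": -2.0, "tz": 0, "turn": 0},
  {"tx": 0, "ty": -2.5, "tz": -0.2, "turn": 0},
  {"tx": 0, "ty": -2.5, "tz": -0.2, "turn": 0},
])

```text
time: 7.83
tcp_pos: [0.4898, -0.0511, 0.0031]
orientation: [-179.9, 0.0, 103.4]
force: [-0.4, 1.0, -0.6]
finger_gap: 0.027
gripper_force: 62.2
```

```bash
cat > clip.py <<'E'
from h import *
s=r.get_state(); t=s['tcp_pos']; print(t,s['force'],s['finger_gap'])
o=np.array([.583,.048]); ex=np.array([.972,.234]);ey=np.array([-.234,.972])
for n in('scene','top'):
    c=cap(n); q=c['P'].reshape(-1,3); g=c['img'].reshape(-1,3).max(1)
    X=(q[:,:2]-o)@ex*1000; Y=(q[:,:2]-o)@ey*1000; Z=q[:,2]*1000
    m=(X>-175)&(X<-8)&(Y>-125)&(Y<-30)&(Z<60)&(g<110)&(Z>-5)
    print(n,m.sum())
    for x in range(-175,-5,10):
        k=m&(X>=x)&(X<x+10)
        if k.any(): print(x,k.sum(),'Y',np.percentile(Y[k],[0,25,50,75,100]).round(),'Z',np.percentile(Z[k],[5,50,95]).round())
E
python3 clip.py
```

```text
[ 0.48979615 -0.05109608  0.00305651] [-0.3735873   0.98316792 -0.59154902] 0.02697951138019312
scene 266
-135 22 Y [-84. -83. -82. -78. -73.] Z [40. 50. 58.]
-125 30 Y [-88. -86. -86. -83. -82.] Z [39. 48. 58.]
-115 17 Y [-88. -87. -86. -86. -84.] Z [43. 53. 59.]
-105 2 Y [-83. -83. -83. -83. -83.] Z [52. 54. 56.]
-65 6 Y [-78. -72. -72. -71. -69.] Z [42. 44. 46.]
-55 12 Y [-81. -79. -78. -71. -67.] Z [43. 45. 48.]
-45 27 Y [-82. -80. -75. -71. -37.] Z [ 4. 45. 47.]
-35 10 Y [-82. -80. -77. -73. -72.] Z [44. 45. 46.]
-25 89 Y [-99. -90. -79. -66. -43.] Z [ 6. 11. 15.]
-15 51 Y [-100.  -92.  -79.  -52.  -41.] Z [ 9. 11. 14.]
top 267
-45 24 Y [-124. -111.  -62.  -48.  -33.] Z [ 3. 11. 20.]
-35 39 Y [-125.  -78.  -70.  -63.  -41.] Z [-1.  3. 48.]
-25 156 Y [-116.  -90.  -59.  -45.  -30.] Z [-1. 11. 39.]
-15 48 Y [-112.  -69.  -49.  -41.  -30.] Z [ 1. 13. 51.]
```

The clip came free and is held level (legs at z≈45 mm, tip at X≈−27). Carrying it to the middle of the tray, then lowering.

>>> step_arm([
  {"tx": 0, "ty": -0.8, "tz": 0, "turn": 0},
  {"tx": 0, "ty": -1.6, "tz": 0, "turn": 0},
  {"tx": 0, "ty": -2.4, "tz": 0, "turn": 0},
  {"tx": 0, "ty": -3.2, "tz": 0, "turn": 0},
  {"tx": 0, "ty": -3.4, "tz": 0.5, "turn": 0},
  {"tx": 0, "ty": -3.4, "tz": 1.0, "turn": 0},
  {"tx": 0, "ty": -3.4, "tz": 1.5, "turn": 0},
  {"tx": 0, "ty": -3.4, "tz": 1.9, "turn": 0},
  {"tx": 0, "ty": -3.4, "tz": 1.9, "turn": 0},
])

```text
time: 8.68
tcp_pos: [0.458, -0.0578, -0.0171]
orientation: [-179.9, -0.0, 103.5]
force: [-0.2, 0.3, -0.8]
finger_gap: 0.026
gripper_force: 62.2
```

```bash
python3 clip.py | head -14
```

```text
[ 0.45798482 -0.05779385 -0.01705763] [-0.21411383  0.29087702 -0.83137563] 0.025833270258251592
scene 378
-175 6 Y [-87. -86. -86. -83. -81.] Z [56. 58. 59.]
-165 50 Y [-89. -83. -81. -81. -68.] Z [20. 39. 59.]
-155 46 Y [-87. -86. -85. -84. -80.] Z [16. 33. 56.]
-145 42 Y [-88. -86. -85. -83. -37.] Z [26. 47. 59.]
-125 1 Y [-87. -87. -87. -87. -87.] Z [59. 59. 59.]
-95 4 Y [-75. -74. -72. -71. -69.] Z [24. 24. 25.]
-85 1 Y [-63. -63. -63. -63. -63.] Z [1. 1. 1.]
-75 1 Y [-74. -74. -74. -74. -74.] Z [24. 24. 24.]
-45 1 Y [-35. -35. -35. -35. -35.] Z [4. 4. 4.]
-25 152 Y [-110.  -83.  -63.  -40.  -31.] Z [ 7. 11. 33.]
-15 74 Y [-99. -87. -61. -41. -30.] Z [ 9. 11. 40.]
top 367
```

>>> step_arm([
  {"tx": 0, "ty": 0, "tz": 0, "turn": 0},
  {"tx": 0, "ty": 0, "tz": 0, "turn": 0},
  {"tx": 0, "ty": 0, "tz": 0, "turn": 0},
  {"tx": 0, "ty": 0, "tz": 0, "turn": 0},
], jaw=1.4)

```text
time: 9.12
tcp_pos: [0.4584, -0.0579, -0.016]
orientation: [180.0, 0.0, 103.5]
force: [0.8, 0.8, 0.1]
finger_gap: 0.166
gripper_force: 0.0
```

>>> step_arm([
  {"tx": 0, "ty": 0, "tz": -0.5, "turn": 0},
  {"tx": 0, "ty": 0, "tz": -1.0, "turn": 0},
  {"tx": 0, "ty": 0, "tz": -1.5, "turn": 0},
  {"tx": 0, "ty": 0, "tz": -3, "turn": 0},
  {"tx": 0, "ty": 0, "tz": -5, "turn": 0},
  {"tx": 0, "ty": 0, "tz": -8, "turn": 0},
  {"tx": 0, "ty": 0, "tz": -10, "turn": 0},
])

```text
time: 9.7
tcp_pos: [0.4584, -0.0583, 0.086]
orientation: [179.9, 0.0, 103.5]
force: [0.8, -1.2, -0.1]
finger_gap: 0.16
gripper_force: 0.0
```

```bash
python3 clip.py | head -16
python3 - <<'E'
from h import *
c=cap('scene'); save(c,'s4.png',(210,150,370,270),5)
E
```

```text
[ 0.45843614 -0.0582708   0.08602447] [ 0.80406922 -1.21728236 -0.08396107] 0.1603839076696661
scene 227
-25 146 Y [-99. -83. -63. -40. -30.] Z [ 7. 11. 33.]
-15 81 Y [-99. -87. -60. -42. -30.] Z [ 9. 11. 39.]
top 363
-145 1 Y [-33. -33. -33. -33. -33.] Z [2. 2. 2.]
-135 1 Y [-36. -36. -36. -36. -36.] Z [2. 2. 2.]
-125 2 Y [-43. -42. -42. -41. -40.] Z [3. 3. 4.]
-95 3 Y [-66. -65. -64. -64. -64.] Z [0. 5. 9.]
-85 13 Y [-100.  -71.  -65.  -64.  -62.] Z [3. 6. 8.]
-75 22 Y [-73. -72. -69. -66. -63.] Z [3. 7. 9.]
-65 13 Y [-73. -72. -71. -64. -62.] Z [4. 6. 8.]
-45 46 Y [-124. -100.  -82.  -60.  -33.] Z [ 2. 13. 25.]
-35 37 Y [-124.  -95.  -73.  -62.  -41.] Z [-2.  1. 26.]
-25 172 Y [-116.  -89.  -63.  -47.  -30.] Z [-2. 11. 39.]
-15 53 Y [-113.  -61.  -50.  -41.  -30.] Z [-0. 12. 51.]
```

View pics/s4.png

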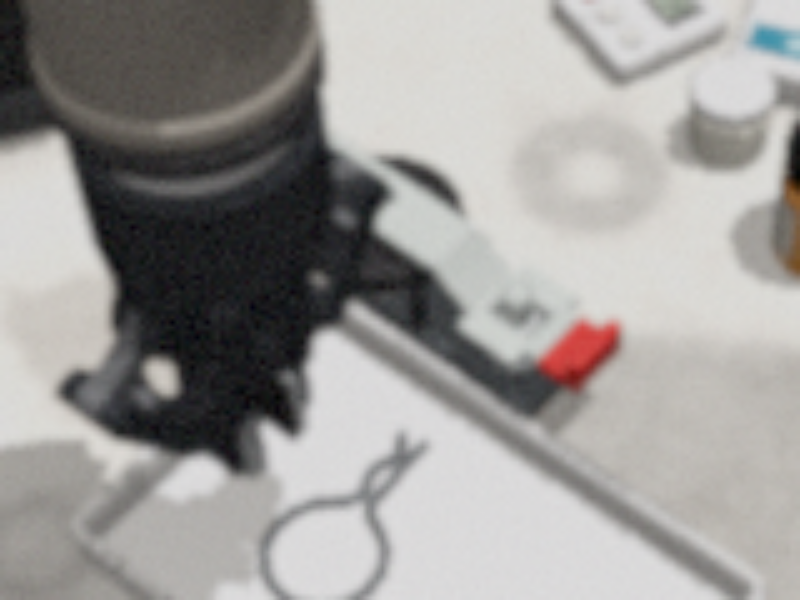

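The clip lies entirely inside the tray, tips at crop (410,440), and the jars and timer are untouched. Now moving above the red tab.

>>> step_arm([
  {"tx": -0.7, "ty": 2.9, "tz": 0, "turn": 0},
  {"tx": -1.4, "ty": 5.8, "tz": 0, "turn": 0},
  {"tx": -2.2, "ty": 8.7, "tz": 0, "turn": 0},
  {"tx": -2.9, "ty": 11.6, "tz": 0, "turn": 0},
  {"tx": -3.65, "ty": 14.5, "tz": 0, "turn": 0},
  {"tx": -3.65, "ty": 14.5, "tz": 2, "turn": 0},
  {"tx": -3.65, "ty": 14.5, "tz": 2, "turn": 0},
  {"tx": -3.65, "ty": 14.5, "tz": 2, "turn": 0},
], jaw=4.8, force=30)

```text
time: 10.52
tcp_pos: [0.6057, -0.0596, 0.0619]
orientation: [-179.7, -0.1, 103.5]
force: [-1.1, -0.5, 0.7]
finger_gap: 0.56
gripper_force: 0.0
```

Run:
```python
from h import *
s=r.get_state(); t=s['tcp_pos']; print(t,s['force'],s['qpos'])
ex=np.array([.972,.234]);ey=np.array([-.234,.972])
for n in('scene','top'):
    c=cap(n);q=c['P'].reshape(-1,3);g=c['img'].reshape(-1,3).astype(int)
    d=q[:,:2]-t[:2]; X=d@ex*1e3; Y=d@ey*1e3
    m=(g[:,0]>110)&(g[:,1]<70)&(abs(X)<40)&(abs(Y)<40)&(q[:,2]<.07)
    if m.any(): print(n,m.sum(),'X',np.percentile(X[m],[3,50,97]).round(),'Y',np.percentile(Y[m],[3,50,97]).round(),np.percentile(q[m,2],[3,50,97]))
    for lo in np.arange(.015,.05,.005):
        m=(abs(X)<50)&(Y<0)&(Y>-18)&(q[:,2]-t[2]>lo)&(q[:,2]-t[2]<lo+.005)
        if m.any(): print(n,round(lo*1e3),sorted(X[m].round().astype(int).tolist())[::2])
```

```text
[ 0.60565542 -0.05961216  0.06191896] [-1.12066999 -0.4940631   0.66968228] [-22.28449399  34.02951303  30.14032385 106.51877092 -23.01407209
  45.85260322  33.46531377]
scene 83 X [-14.  -6.  10.] Y [-10.  -1.  10.] [0.03616688 0.04186632 0.05351789]
scene 25 [-31, -24, 23, 24, 30]
scene 30 [-32, -31, -29, 23, 24, 24, 24, 25, 28]
scene 35 [-38, -36, -32, -29, -25, 23, 24, 24, 25, 28]
scene 40 [-38, -38, -36, -32, -31, -30, -27, 23, 24, 25, 28]
scene 45 [-39, -39, -37, -37, -33, -31, -29, -26, 23, 23, 24, 24, 25, 27, 31]
scene 50 [-39, -37, -35, -33, -31, -31, -29, -26, 22, 23, 24, 27]
```

>>> step_arm([
  {"tx": -0.15, "ty": -0.2, "tz": 1, "turn": 0},
  {"tx": -0.15, "ty": -0.2, "tz": 2, "turn": 0},
  {"tx": -0.15, "ty": -0.2, "tz": 3, "turn": 0},
  {"tx": -0.15, "ty": -0.2, "tz": 4, "turn": 0},
  {"tx": -0.15, "ty": -0.2, "tz": 4.6, "turn": 0},
  {"tx": -0.15, "ty": -0.2, "tz": 5.2, "turn": 0},
  {"tx": -0.15, "ty": -0.2, "tz": 5.7, "turn": 0},
  {"tx": -0.15, "ty": -0.2, "tz": 5.7, "turn": 0},
  {"tx": -0.15, "ty": -0.2, "tz": 5.7, "turn": 0},
])

```text
time: 11.37
tcp_pos: [0.606, -0.0615, 0.0067]
orientation: [-180.0, -0.0, 103.5]
force: [-0.0, -0.2, 0.5]
finger_gap: 0.564
gripper_force: 0.0
```

>>> step_arm([
  {"tx": 0, "ty": 0, "tz": 0, "turn": 0},
  {"tx": 0, "ty": 0, "tz": 0, "turn": 0},
  {"tx": 0, "ty": 0, "tz": 0, "turn": 0},
  {"tx": 0, "ty": 0, "tz": 0, "turn": 0},
  {"tx": 0, "ty": 0, "tz": 0, "turn": 0},
], jaw=1.5, force=30)

```text
time: 11.78
tcp_pos: [0.6088, -0.0611, 0.008]
orientation: [179.7, 0.1, 103.5]
force: [5.7, 0.4, -1.5]
finger_gap: 0.344
gripper_force: 33.8
```

Tab pinched (29 mm). Swinging the strap along its arc, to 0.5 rad first.

>>> step_arm([
  {"tx": -0.03, "ty": 0.1, "tz": -0.9, "turn": 0},
  {"tx": -0.02, "ty": 0.2, "tz": -1.8, "turn": 0},
  {"tx": 0.04, "ty": 0.25, "tz": -2.7, "turn": 0},
  {"tx": 0.14, "ty": 0.25, "tz": -3.65, "turn": 0},
  {"tx": 0.29, "ty": 0.25, "tz": -4.55, "turn": 0},
  {"tx": 0.49, "ty": 0.25, "tz": -5.45, "turn": 0},
  {"tx": 0.73, "ty": 0.25, "tz": -6.3, "turn": 0},
  {"tx": 1.0, "ty": 0.25, "tz": -7.2, "turn": 0},
  {"tx": 1.33, "ty": 0.25, "tz": -8.0, "turn": 0},
  {"tx": 1.7, "ty": 0.25, "tz": -8.85, "turn": 0},
])

```text
time: 12.62
tcp_pos: [0.6046, -0.0427, 0.0961]
orientation: [180.0, -0.1, 103.6]
force: [3.7, 5.1, -5.7]
finger_gap: 0.339
gripper_force: 32.3
```

```bash
cat > red.py <<'E'
from h import *
s=r.get_state(); t=s['tcp_pos']; print(t,s['force'],s['finger_gap'],s['qpos'].round(0))
o=np.array([.582,.048]);ex=np.array([.972,.234]);ey=np.array([-.234,.972])
d=t[:2]-o; print('tcp XY',d@ex*1e3,d@ey*1e3)
for n in('scene','top'):
    c=cap(n);q=c['P'].reshape(-1,3);g=c['img'].reshape(-1,3).astype(int)
    d=q[:,:2]-o; X=d@ex*1e3; Y=d@ey*1e3
    m=(g[:,0]>90)&(g[:,1]<.45*g[:,0])&(g[:,2]<.5*g[:,0])&(abs(X)<40)&(Y<200)&(Y>-140)&(q[:,2]<.35)
    if m.any():
        y=np.median(Y[m]);z=np.median(q[m,2])*1e3
        print(n,m.sum(),'X',np.median(X[m]).round(),'Y',np.percentile(Y[m],[3,50,97]).round(),'Z',np.percentile(q[m,2]*1e3,[3,50,97]).round(),'angle~',(np.arctan2(z-52.5,70-y)+.06).round(2))
    m=(abs(X)<34)&(abs(Y)<34)&(q[:,2]<.07)&(q[:,2]>.035)&(g.max(1)<80)
    print(' carrier',m.sum(),np.percentile(X[m],[2,98]).round() if m.any() else '',np.percentile(Y[m],[2,98]).round() if m.any() else '',np.median(q[m,2]) if m.any() else '')
E
python3 red.py
```

```text
[ 0.60464262 -0.04266697  0.09612133] [ 3.73943097  5.11232459 -5.74225369] 0.3386773036220232 [-25.  31.  32. 106. -21.  49.  31.]
tcp XY 0.7925541884673919 -93.42667112111745
scene 90 X 4.0 Y [-105. -100.  -91.] Z [128. 135. 142.] angle~ 0.51
 carrier 533 [-31.  20.] [-33.  30.] 0.04199359925908808
 carrier 81 [-12.  34.] [-2. 32.] 0.04334537115909065
```

>>> step_arm([
  {"tx": 0.41, "ty": 0, "tz": -0.82, "turn": 0},
  {"tx": 0.86, "ty": 0, "tz": -1.6, "turn": 0},
  {"tx": 1.35, "ty": 0, "tz": -2.4, "turn": 0},
  {"tx": 1.87, "ty": 0, "tz": -3.1, "turn": 0},
  {"tx": 2.43, "ty": 0, "tz": -3.85, "turn": 0},
  {"tx": 3.0, "ty": 0, "tz": -4.5, "turn": 0},
  {"tx": 3.66, "ty": 0, "tz": -5.2, "turn": 0},
  {"tx": 4.3, "ty": 0, "tz": -5.8, "turn": 0},
  {"tx": 5.0, "ty": 0, "tz": -6.4, "turn": 0},
  {"tx": 5.75, "ty": 0, "tz": -6.95, "turn": 0},
])

```text
time: 13.55
tcp_pos: [0.5927, 0.0127, 0.1661]
orientation: [179.8, 0.0, 103.6]
force: [8.7, 4.3, -5.1]
finger_gap: 0.341
gripper_force: 30.0
```

```bash
python3 red.py
```

```text
[0.59269501 0.01265207 0.16610083] [ 8.7307896   4.33550609 -5.06688173] 0.34145674361103706 [-34.  25.  35. 105. -17.  55.  22.]
tcp XY 2.1241344087721252 -36.86082203050541
scene 107 X 4.0 Y [-50. -44. -37.] Z [199. 203. 209.] angle~ 0.98
 carrier 628 [-31.  29.] [-33.  29.] 0.04215431592995561
 carrier 0
```

>>> step_arm([
  {"tx": 0.75, "ty": 0.1, "tz": -0.52, "turn": 0},
  {"tx": 1.52, "ty": 0.2, "tz": -1.0, "turn": 0},
  {"tx": 2.32, "ty": 0.25, "tz": -1.44, "turn": 0},
  {"tx": 3.14, "ty": 0.3, "tz": -1.84, "turn": 0},
  {"tx": 3.98, "ty": 0.3, "tz": -2.21, "turn": 0},
  {"tx": 4.83, "ty": 0.3, "tz": -2.52, "turn": 0},
  {"tx": 5.7, "ty": 0.3, "tz": -2.8, "turn": 0},
  {"tx": 6.58, "ty": 0.3, "tz": -3.03, "turn": 0},
  {"tx": 7.47, "ty": 0.3, "tz": -3.21, "turn": 0},
  {"tx": 8.38, "ty": 0.3, "tz": -3.36, "turn": 0},
])

```text
time: 14.48
tcp_pos: [0.5751, 0.0945, 0.1994]
orientation: [179.9, 0.0, 103.5]
force: [4.6, -1.0, 3.9]
finger_gap: 0.341
gripper_force: 29.5
```

```bash
python3 red.py
```

```text
[0.57507929 0.09449656 0.19937647] [ 4.59254854 -1.00009367  3.92527877] 0.3410581789331344 [-43.  21.  35. 104. -14.  58.  12.]
tcp XY 4.153268561127767 46.814098909185795
scene 191 X 2.0 Y [27. 31. 45.] Z [222. 238. 241.] angle~ 1.43
 carrier 613 [-31.  28.] [-32.  29.] 0.04208317618044166
top 11 X -9.0 Y [31. 33. 36.] Z [238. 239. 241.] angle~ 1.43
 carrier 1072 [-29.  31.] [-32.  32.] 0.04305498001449931
```

Run:
```python
from h import *
o=np.array([.582,.048]);ex=np.array([.972,.234]);ey=np.array([-.234,.972])
for n in('scene0','top0'):
    q=np.load(n+'.npz')['P'].reshape(-1,3); d=q[:,:2]-o; X=d@ex*1e3;Y=d@ey*1e3
    for x in range(-70,90,20):
        m=(X>=x)&(X<x+20)&(q[:,2]>.1)&(q[:,2]<.4)&(Y>40)&(Y<400)
        print(n,x,[(round(np.percentile(Y[k],3)),round(1e3*q[k,2].max())) for z0 in(.1,.15,.2,.25,.28) for k in [m&(q[:,2]>z0)&(q[:,2]<z0+.05)] if k.sum()>3])
```

```text
scene0 -70 [(177, 150), (172, 200), (176, 250), (179, 295), (189, 295)]
scene0 -50 [(167, 150), (161, 200), (167, 250), (169, 294), (177, 294)]
scene0 -30 [(166, 149), (160, 199), (167, 250), (169, 294), (177, 294)]
scene0 -10 [(162, 200), (198, 203), (198, 294), (204, 294)]
scene0 10 [(186, 200), (198, 250), (227, 293), (232, 293)]
scene0 30 [(218, 200), (240, 240), (257, 293), (262, 293)]
scene0 50 [(249, 200), (280, 230), (284, 292), (291, 292)]
scene0 70 [(282, 199), (289, 218), (312, 292), (318, 292)]
top0 -70 [(178, 150), (172, 200), (177, 249), (183, 296), (193, 296)]
top0 -50 [(168, 149), (162, 200), (168, 250), (173, 296), (181, 296)]
top0 -30 [(168, 144), (161, 200), (168, 250), (172, 296), (181, 296)]
top0 -10 [(162, 200), (181, 248), (195, 295), (203, 295)]
top0 10 [(187, 200), (200, 249), (224, 295), (231, 295)]
top0 30 [(219, 200), (240, 250), (253, 294), (260, 294)]
top0 50 [(249, 200), (272, 249), (281, 293), (288, 293)]
top0 70 [(280, 200), (290, 250), (309, 293), (316, 293)]
```

The case stands at fixture Y≥160 up to z 0.295, so the gripper body must not follow the strap to its stop. I'll carry it just past upright (~1.8 rad) and release it there.

>>> step_arm([
  {"tx": 0.9, "ty": 0, "tz": -0.09, "turn": 0},
  {"tx": 1.81, "ty": 0, "tz": -0.14, "turn": 0},
  {"tx": 2.72, "ty": 0, "tz": -0.15, "turn": 0},
  {"tx": 3.63, "ty": 0, "tz": -0.11, "turn": 0},
  {"tx": 4.54, "ty": 0, "tz": -0.02, "turn": 0},
  {"tx": 5.44, "ty": 0, "tz": 0.11, "turn": 0},
  {"tx": 5.44, "ty": 0, "tz": 0.11, "turn": 0},
  {"tx": 5.44, "ty": 0, "tz": 0.11, "turn": 0},
])

```text
time: 15.25
tcp_pos: [0.5633, 0.1494, 0.1986]
orientation: [179.7, -0.1, 103.7]
force: [6.5, 0.9, 5.9]
finger_gap: 0.336
gripper_force: 29.4
```

```bash
python3 red.py
```

```text
[0.56328678 0.1493591  0.19856823] [6.45775141 0.86731506 5.91414591] 0.33588103137606584 [-48.  21.  34. 105. -14.  58.   6.]
tcp XY 5.528774152747624 102.8999371677543
scene 188 X 4.0 Y [ 80.  83. 101.] Z [226. 239. 243.] angle~ 1.7
 carrier 608 [-31.  28.] [-32.  30.] 0.04212235211145482
top 130 X 1.0 Y [81. 84. 92.] Z [230. 242. 244.] angle~ 1.71
 carrier 1078 [-29.  32.] [-32.  32.] 0.04322540707153055
```

>>> step_arm([
  {"tx": 0, "ty": 0, "tz": 0, "turn": 0},
  {"tx": 0, "ty": 0, "tz": 0, "turn": 0},
  {"tx": 0, "ty": 0, "tz": 0, "turn": 0},
  {"tx": 0, "ty": 0, "tz": 0, "turn": 0},
  {"tx": 0, "ty": 0, "tz": 0, "turn": 0},
  {"tx": 0, "ty": 0, "tz": 0, "turn": 0},
  {"tx": 0, "ty": 0, "tz": 0, "turn": 0},
], jaw=5.6)

```text
time: 15.93
tcp_pos: [0.5615, 0.1465, 0.1972]
orientation: [-180.0, 0.0, 103.5]
force: [-0.3, 0.6, 0.5]
finger_gap: 0.655
gripper_force: 0.0
```

```bash
python3 red.py
```

```text
[0.5615061  0.1465287  0.19722272] [-0.33742346  0.57377831  0.477837  ] 0.6548832632780769 [-47.  21.  34. 105. -14.  58.   6.]
tcp XY 3.1356467148141998 100.56546502028526
scene 59 X 10.0 Y [ 88. 128. 135.] Z [217. 224. 272.] angle~ 1.96
 carrier 614 [-31.  28.] [-32.  30.] 0.04208286972997283
 carrier 1071 [-29.  31.] [-31.  32.] 0.043172644393676296
```

The strap has fallen open (≈1.96–2.0 rad). Retreating up.

>>> step_arm([
  {"tx": -0.5, "ty": 0, "tz": -1, "turn": 0},
  {"tx": -1, "ty": 0, "tz": -3, "turn": 0},
  {"tx": -1.5, "ty": 0, "tz": -5, "turn": 0},
  {"tx": -2.5, "ty": 0, "tz": -8, "turn": 0},
  {"tx": -5, "ty": 0, "tz": -11, "turn": 0},
  {"tx": -8, "ty": 0, "tz": -13, "turn": 0},
  {"tx": -11, "ty": 0, "tz": -13, "turn": 0},
  {"tx": -11, "ty": 0, "tz": -13, "turn": 0},
  {"tx": -11, "ty": 0, "tz": -13, "turn": 0},
])

```text
time: 16.78
tcp_pos: [0.5877, 0.0367, 0.3286]
orientation: [179.9, 0.0, 103.2]
force: [0.9, 1.5, 0.9]
finger_gap: 0.658
gripper_force: 0.0
```

```bash
python3 red.py
python3 - <<'E'
from h import *
c=cap('scene'); save(c,'s5.png',(160,80,440,300),2.8)
E
```

```text
[0.58773164 0.0366996  0.32862649] [0.87680132 1.52154508 0.88559999] 0.6582005106525126 [-40.  16.  39.  94. -10.  74.  14.]
tcp XY 2.9268590347588046 -12.325189070893138
scene 136 X 3.0 Y [124. 129. 142.] Z [216. 225. 232.] angle~ 1.96
 carrier 613 [-31.  28.] [-32.  30.] 0.042078651166034375
 carrier 0
```

View pics/s5.png

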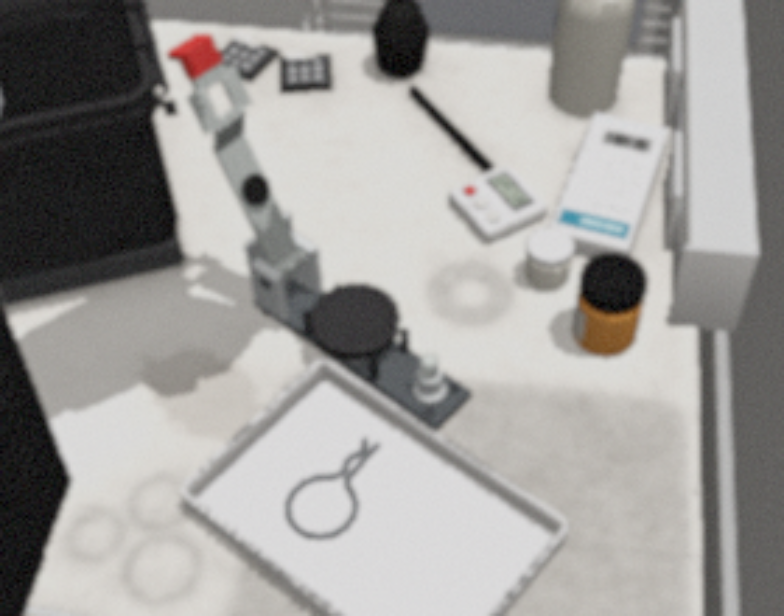

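The strap leans open (tab at (200,55)), the clip lies inside the tray (around (325,495)), the carrier is on its pedestal (350,320), and the timer and jars are undisturbed. The gripper touches nothing.

```bash
python3 -c "
from workcell import ticket
print(ticket.job_done())"
```

```text
the job is handed in; nothing more can be done
None
```

The job is handed in at about 17 s: the clip is out and lying wholly inside the tray, the strap is resting open on its stop, and the carrier, timer and jars are undisturbed; the hand-in gave no verdict, and one early pinch missed and pressed lightly on the clip (11 N) before I corrected the fingertip height.

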